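# Scrap the snapped flacons

### The arm

A 6-joint arm with a two-finger parallel gripper is mounted at the origin on the work surface. World frame = base frame: x ahead of the robot, y to its left, z up, the work surface at z = 0. Lengths are in m, angles in rad, forces in N, time in s.
With the tool pointing down it reaches from about 0.3 to 1 m from the base axis. Payload 5.1 kg.
Tool frame: the origin (TCP) lies between the finger pads; the fingertips stand 17 mm ahead of it and the grasp point (between the pads) lies 2 mm behind it (tcp_to_tips is the distance from the TCP to the fingertips, in m); z points along the fingers, y is the line along which they close (so a half turn about z gives the same grasp; the last joint's range is limited). The gripper opens to 95 mm and grips with 3 to 60 N. Pads are 20 mm wide; open, the fingers measure 119 mm over their backs; the gripper's body (75 mm by 180 mm) begins 59 mm behind the grasp point.
Start: joints at [-1.201, 0.124, 1.65, -0, 1.367, -0.083], TCP at [0.284, -0.584, 0.232] pointing down, gripper open.
Joint ranges: [-2.61, 2.61], [-1.02, 2.33], [0.03, 2.71], [-1.35, 4.49], [0.32, 2.68], [-2.91, 2.91]. Speed limits (rad/s): [2.57, 2.57, 3.14, 3.14, 3.14, 3.14].

### API

Orientations are given as [roll, pitch, yaw] about the fixed x, y, z axes, in that order (R = Rz(yaw) Ry(pitch) Rx(roll)).
In Python, from station import get_state, read_camera, camera_params, finish_job, tcp_to_tips gives the robot as it stands.
- The arm moves only by the tool arm_command, never from a script. Its argument "plan" is a list that holds one entry, the list of rows, each a list of 6 numbers: the shift along the tool's x, y, z normalised to -1 to 1, where 1 is 0.8 m, then the turn, a rotation vector about the tool's x, y, z normalised to -1 to 1, where 1 is 60 degrees. A call has exactly 5 rows; each row shifts and turns the commanded pose from where the row before left it, along the tool's axes as they then stand; what a row does not reach is not made up. A row lasts 1/10 s, in which the tool goes at most 50 mm and 8.59 degrees, less where a joint would pass 70% of its speed; a pose out of reach is approached as far as the arm can. A call with a number of a shift or a turn outside -1 to 1 is refused whole. A call with a gripper value outside its range is refused whole. "grip" is the closure, from 0 (fully open) to 1 (shut), set as the call begins (left out, the last holds). The fingers move at their own pace and stop on an object; "newtons" is the grip in N (left out, the last holds). Time passes only in rows, so rows that do not move let the fingers close, or fill a call up. It gives the time, the measured TCP pose, the force, the opening and the grip force at its end, in the units of the state.
- get_state(): the state, without advancing time (a new reading comes with each control period).
- read_camera(name): name is "scene" or "side" or "wrist"; returns the picture (384x512x3 uint8, red, green, blue); there is no depth.
- camera_params(name): a dict with "fx", "fy", "cx", "cy" (pixels), "T" (4x4, takes a point from camera to world coordinates). Camera axes: x right, y down, z forward; pixel columns grow to the right and rows downward; lengths in m; the calibration is good to about 2 mm. A picture is of the moment at which its call begins: read the wrist's pose just before it. camera_params takes no time and is no camera call; for the wrist camera it gives the pose at the moment of the call.
- finish_job(): hands the job in; it is judged then, once.
The state is a dict: "time_s": time; "joint_pos": joint angles; "qd": joint speeds; "joint_torque": joint torques, N m; "ee_pos": TCP position; "tcp_rot": TCP orientation; "wrist_force": force on the tool from outside, world axes, zero at the start; "wrist_torque": the same for the moment, N m; "opening": finger opening in m; "grasp_force": force on a finger pad.
Only numpy, scipy, OpenCV 4.12 (cv2) and the standard library are available. Lean on these libraries where they do the work, as an engineer would, in place of code of your own. Each camera call takes 0.05 s, during which the arm holds its last target. There are 200 camera calls.

### The job

Three small green sprayed flacons stand on the bench, and two of them have had their necks snapped off. Put both broken ones into the grey scrap box: for each, push the sprung flap in its top down and hold it open until the flacon has dropped inside, then let the flap spring shut. Leave the good flacon, the one that still has its neck, standing where it is.

Things in the scene. Friction and masses are not known exactly. Their poses are not given: they have to be found in the camera images.
- reject_a_mid (a point): A broken flacon: round, upright on the bench, hard green sprayed glass, 40 mm in diameter, 46 mm high to its shoulder, topped only by a jagged stub up to 7 mm high where its neck was; about 50 g. This point is on its axis, half-way up, 23 mm above its foot; z points up along it.
- reject_b_mid (a point): The other broken flacon, the same in size, shape and point. Either one, held at its middle by fingers that close along the slot and lowered over the flap point till its foot is 55 to 60 mm below the box's top, swings the flap some 65 degrees down; the fingertips then keep the flap open as they part, and it drops about 100 mm to the box's floor.
- good_mid (a point): The good flacon: the same body, but with a 21 mm wide neck 28 mm tall on the shoulder (74 mm high in all). The point is on its axis, 23 mm above its foot. The three stand in any order, axes at least 85 mm apart, low things around them. Good flacons in the wooden crate far off to the left are stock, no part of the job.
- flap_pad (a point): Push point on the bare metal flap, 160 mm up, mid-way along the slot (80 by 165) in the top of the grey box (160 by 220, 160 mm high). Flap shut: z up, x away from the hinge, y along hinge and slot. Hinge line (steel rod) 46 mm to -x, on the robot's side; slot's far edge 34 mm to +x. It swings down to 77 degrees, with this point, and springs shut; a flacon's weight does not open it, 2 to 3 N here does.

How it is judged:
On the way:
1. the flap is pushed down by more than 30 degrees and held there a moment (angle between flap_pad's own z axis and vertical above 0.52 rad), for 0.1 s.
At the end, for the whole second after the job is handed in: Both broken flacons lie inside the scrap box, their middles more than 60 mm below its top, the flap is shut to within 0.1 rad (6 degrees), and the good flacon stands upright (within 10 degrees) within 20 mm of where it was (x of reject_a_mid in the frame of flap_pad between -0.085 and 0.075 m and y of reject_a_mid in the frame of flap_pad between -0.11 and 0.11 m and z of each of reject_a_mid, reject_b_mid in the frame of flap_pad below -0.06 m and x of reject_b_mid in the frame of flap_pad between -0.085 and 0.075 m and y of reject_b_mid in the frame of flap_pad between -0.11 and 0.11 m and angle between flap_pad's own z axis and vertical below 0.1 rad and distance of good_mid from where it was at the start of the episode below 0.02 m and angle between good_mid's own z axis and vertical below 0.17 rad); the robot touches nothing.
It fails at once if the good flacon is moved by more than 30 mm or tipped (distance of good_mid from where it was at the start of the episode above 0.03 m or angle between good_mid's own z axis and vertical above 0.5 rad).
It also fails if it takes over 72 s, if anything falls off the work surface, if the arm or the gripper's body presses on something with over 40 N, if the wrist force passes 120 N, or if a joint passes its speed limit or range.

## Working session

There is one attempt and no reset: what is moved stays moved. The work goes in short steps, Python scripts to look and compute and a tool call to move; the robot and the scene stay as the last step left them, time stands still between calls to the robot, and variables do not carry over. Pictures are saved under pics/ and viewed, at most 10 in all, crops included, and the job is handed in when it is done.

Besides the shell and the picture viewer there is one more tool, called after "Emit:" as a command line: name --argument value ..., lists and objects as JSON in quotes. arm_command: Moves the arm, as the interface text tells. Its arguments: {"type":"object","properties":{"plan":{"type":"array","items":{"type":"array","items":{"type":"array","items":{"type":"number"}}}},"grip":{"type":"number"},"newtons":{"type":"number"}},"required":["plan"]}

```bash
mkdir -p pics; ls
python3 - <<'E'
from station import *
import cv2,numpy as np
s=get_state();print(s)
for n in ["scene","side"]:
    im=read_camera(n);cv2.imwrite(f"pics/{n}0.png",im[:,:,::-1])
    p=camera_params(n);print(n,p['fx'],p['cx'],p['cy'],np.round(p['T'],3).tolist())
E
```

```text
pics
{'time_s': 0.0, 'joint_pos': array([-1.20059270e+00,  1.24509940e-01,  1.65168596e+00, -1.60997962e-05,
        1.36750737e+00, -8.25726148e-02]), 'qd': array([-3.10958924e-04, -4.25562242e-04,  5.39651666e-05,  1.47485855e-03,
       -3.63682514e-04, -2.67436470e-04]), 'joint_torque': array([ 2.18485275e-05, -4.17607999e+01, -3.59927237e+01,  7.74141261e-02,
        4.94089723e-02, -2.05292345e-04]), 'ee_pos': array([ 0.28411305, -0.5839323 ,  0.23037683]), 'tcp_rot': array([-3.13948793e+00, -1.58373352e-04,  4.52779339e-01]), 'wrist_force': array([0.39619973, 0.49070803, 0.53601478]), 'wrist_torque': array([-0.02685676,  0.0279114 ,  0.01362655]), 'grasp_force': 0.0, 'opening': 0.09488292077810959}
scene 427.0592536620501 253.7198666563044 185.78965775269023 [[0.848, 0.423, -0.319, 0.902], [0.53, -0.688, 0.496, -0.589], [-0.01, -0.59, -0.808, 1.059], [0.0, 0.0, 0.0, 1.0]]
side 408.0186080069568 256.8865758538049 199.5550780064442 [[-0.999, -0.041, 0.028, 0.504], [-0.046, 0.543, -0.838, 0.672], [0.019, -0.838, -0.545, 0.599], [0.0, 0.0, 0.0, 1.0]]
```

View pics/scene0.png

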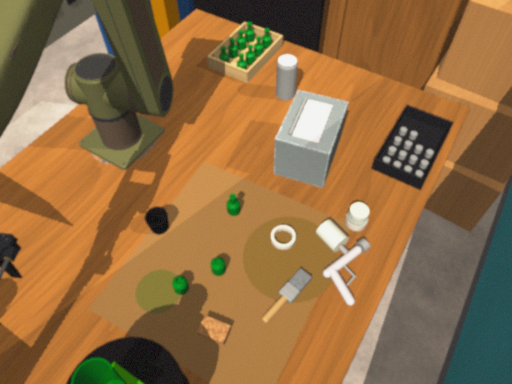

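View pics/side0.png

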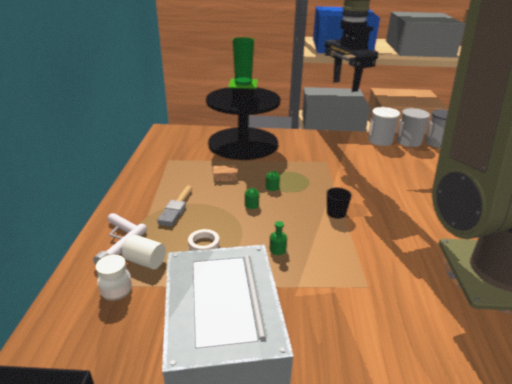

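The two views show three flacons. The good one, with a neck, is at scene (233,205) and side (278,240). The broken ones are at scene (218,266) and (180,285), side (252,199) and (272,182). The box top is near scene (312,118) and side (225,300). I'll measure the flacons and enlarge the box.

```bash
cat > h.py <<'E'
from station import *
import cv2,numpy as np
def proj(n,P):
    p=camera_params(n);T=np.linalg.inv(p['T']);c=T[:3,:3]@np.array(P,float)+T[:3,3]
    return np.array([p['fx']*c[0]/c[2]+p['cx'],p['fy']*c[1]/c[2]+p['cy']])
def atz(n,uv,z,p=None):
    p=p or camera_params(n);d=p['T'][:3,:3]@np.array([(uv[0]-p['cx'])/p['fx'],(uv[1]-p['cy'])/p['fy'],1]);o=p['T'][:3,3]
    return o+d*(z-o[2])/d[2]
def greens(im,amin=40):
    h=cv2.cvtColor(im,cv2.COLOR_RGB2HSV);m=cv2.inRange(h,(50,150,30),(80,255,255))
    n,l,s,c=cv2.connectedComponentsWithStats(m);return [(s[i].tolist(),c[i].round(1).tolist()) for i in range(1,n) if s[i][4]>amin]
E
python3 - <<'E'
from h import *
for n in ["scene","side"]:
    im=cv2.imread(f"pics/{n}0.png")
    for s,c in greens(im[:,:,::-1]): print(n,s,c,atz(n,c,.025).round(3))
a=cv2.imread("pics/scene0.png")[80:200,260:360];b=cv2.imread("pics/side0.png")[235:384,150:310]
a=cv2.resize(a,None,fx=4,fy=4,interpolation=2);b=cv2.resize(b,None,fx=2.5,fy=2.5,interpolation=2)
o=np.zeros((480,800,3),np.uint8);o[:480,:400]=a;o[:b.shape[0],400:400+b.shape[1]]=b;cv2.imwrite("pics/box.png",o)
E
```

```text
scene [220, 21, 34, 40, 424] [238.4, 42.8] [0.069 0.61  0.025]
scene [238, 27, 33, 41, 404] [255.5, 49.5] [0.15  0.609 0.025]
scene [227, 194, 13, 21, 194] [233.1, 205.0] [ 0.479 -0.044  0.025]
scene [211, 257, 14, 18, 192] [217.8, 265.9] [ 0.552 -0.226  0.025]
scene [173, 276, 15, 18, 212] [180.0, 284.6] [ 0.499 -0.32   0.025]
scene [70, 357, 58, 27, 1066] [96.5, 372.6] [ 0.468 -0.589  0.025]
side [230, 38, 26, 51, 866] [243.0, 63.9] [ 0.667 -1.519  0.025]
side [267, 172, 12, 18, 161] [272.3, 180.6] [ 0.495 -0.312  0.025]
side [246, 189, 12, 19, 182] [251.6, 198.0] [ 0.547 -0.218  0.025]
side [271, 223, 15, 31, 287] [278.1, 240.5] [ 0.478 -0.047  0.025]
```

View pics/box.png

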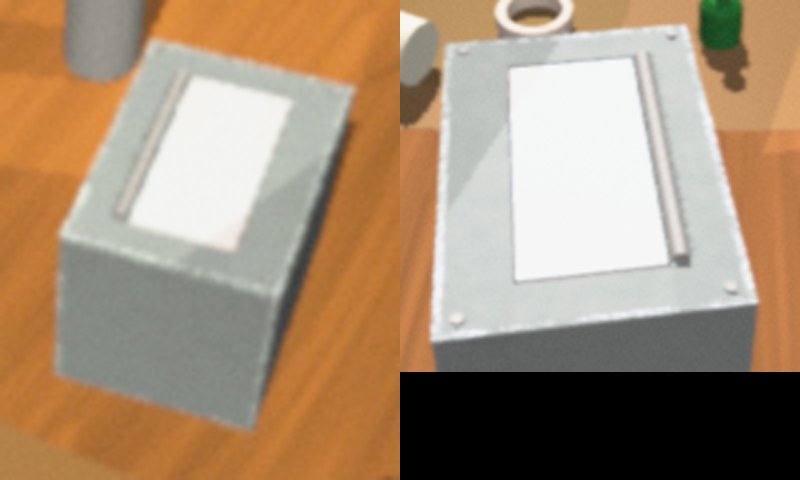

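Run:
```python
from h import *
S=lambda q:(np.array(q)/4+[260,80]); D=lambda q:((np.array(q)-[400,0])/2.5+[150,235])
for nm,f,top,slot,rod in [("scene",S,[(150,42),(353,90),(275,295),(63,235)],[(193,76),(293,100),(238,250),(130,225)],[(183,72),(122,215)]),("side",D,[(755,302),(432,340),(447,45),(685,28)],[(670,265),(516,282),(510,67),(633,57)],[(682,260),(643,53)])]:
    for lab,z,q in (("top",.16,top),("slot",.16,slot),("rod",.165,rod)):
        P=np.array([atz(nm,f(x),z)[:2] for x in q]);print(nm,lab,P.round(3).tolist(),P.mean(0).round(3),[round(float(np.linalg.norm(P[i]-P[i-1])),3) for i in range(len(P))])
        e=P[-1]-P[0] if len(P)==2 else (P[3]-P[0]+P[2]-P[1]);print('  axis yaw',np.degrees(np.arctan2(e[1],e[0])).round(1))
```

```text
scene top [[0.469, 0.346], [0.626, 0.378], [0.665, 0.164], [0.513, 0.136]] [0.568 0.256] [0.214, 0.16, 0.218, 0.155]
  axis yaw -78.8
scene slot [[0.515, 0.329], [0.592, 0.345], [0.625, 0.188], [0.549, 0.169]] [0.57  0.257] [0.163, 0.078, 0.161, 0.078]
  axis yaw -78.1
scene rod [[0.509, 0.324], [0.541, 0.17]] [0.525 0.247] [0.157, 0.157]
  axis yaw -78.1
side top [[0.466, 0.35], [0.621, 0.38], [0.663, 0.167], [0.508, 0.139]] [0.565 0.259] [0.215, 0.158, 0.217, 0.157]
  axis yaw -78.9
side slot [[0.51, 0.33], [0.587, 0.345], [0.618, 0.186], [0.541, 0.171]] [0.564 0.258] [0.162, 0.079, 0.163, 0.079]
  axis yaw -79.0
side rod [[0.504, 0.331], [0.534, 0.172]] [0.519 0.251] [0.161, 0.161]
  axis yaw -79.1
```

Both views agree to a few mm, and the sizes fit: box 160x217, slot 79x163. The slot's y axis is at yaw 101°, so tool yaw 11.2° lines the fingers up with the slot. The flap point is about (0.572, 0.2585), and the rejects are at (0.5495,-0.222) and (0.497,-0.316). I'll turn to yaw 11.2° and go above the first one.

Emit:
arm_command --plan '[[[0,0,0,0,0,0.1225],[0,0,0,0,0,0.1225],[0.045,-0.042,0,0,0,0],[0.045,-0.042,0,0,0,0],[0.045,-0.042,0,0,0,0]]]' --grip 0 --newtons 15

```text
time_s: 0.6
ee_pos: [0.3709, -0.4631, 0.2309]
tcp_rot: [-3.141, 0.0, 0.195]
wrist_force: [0.5, -0.5, -0.3]
opening: 0.095
grasp_force: 0.0
```

Emit:
arm_command --plan '[[[0.045,-0.042,0,0,0,0],[0.045,-0.042,0,0,0,0],[0.045,-0.042,0,0,0,0],[0.045,-0.042,0.01,0,0,0],[0,0,0,0,0,0]]]'

```text
time_s: 1.1
ee_pos: [0.4875, -0.2998, 0.2221]
tcp_rot: [-3.138, 0.001, 0.203]
wrist_force: [-0.9, 0.0, 0.2]
opening: 0.0955
grasp_force: 0.0
```

```bash
cat >> h.py <<'E'
from scipy.spatial.transform import Rotation as Ro
def go(P,yaw=11.2):
    s=get_state();R=Ro.from_euler('xyz',s['tcp_rot']);d=R.inv().apply(np.array(P)-s['ee_pos'])/.8
    print('t',s['time_s'],'pos',s['ee_pos'].round(4),'rpy',np.degrees(s['tcp_rot']).round(2),'open',round(s['opening'],4),'F',s['wrist_force'].round(1),'shift units',d.round(4),'rows',np.abs(np.linalg.norm(d)/.0625).round(1))
E
python3 - <<'E'
from h import *
go([.5495,-.222,.2]);p=camera_params("wrist");im=read_camera("wrist");cv2.imwrite("pics/w1.png",im[:,:,::-1])
print(p['T'].round(3).tolist(),p['fx'])
for s,c in greens(im,200): print(s,c,atz(0,c,.04,p).round(4),atz(0,c,.025,p).round(4))
E
```

```text
t 1.1 pos [ 0.4875 -0.2998  0.2221] rpy [-1.7982e+02  3.0000e-02  1.1620e+01] open 0.0955 F [-0.9  0.   0.2] shift units [ 0.0956 -0.0796  0.0278] rows 2.0
[[0.202, -0.95, -0.24, 0.555], [-0.979, -0.196, -0.047, -0.287], [-0.003, 0.244, -0.97, 0.375], [0.0, 0.0, 0.0, 1.0]] 283.0786701757335
[8, 128, 50, 30, 764] [32.7, 143.6] [ 0.4776 -0.0395  0.04  ] [ 0.4741 -0.0284  0.025 ]
```

View pics/w1.png

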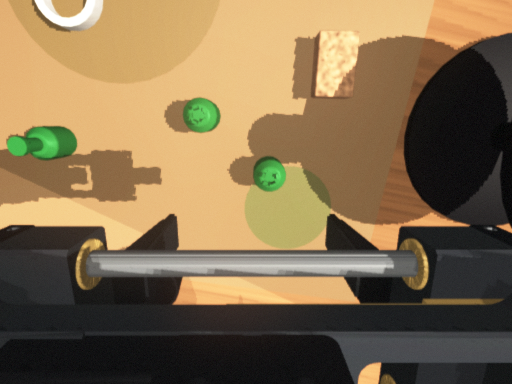

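The wrist view shows the broken flacons from above at (200,115) and (269,174), and the good one at left (42,143).

Run:
```python
from h import *
p=camera_params("wrist");im=cv2.imread("pics/w1.png")[:,:,::-1]
h=cv2.cvtColor(im,cv2.COLOR_RGB2HSV);m=cv2.inRange(h,(45,130,20),(85,255,255))
n,l,s,c=cv2.connectedComponentsWithStats(m)
for i in range(1,n):
    if s[i][4]>200: print(s[i],c[i].round(1),atz(0,c[i],.046,p).round(4),atz(0,c[i],.03,p).round(4))
go([.5495,-.222,.1])
```

```text
[184  98  36  34 930] [200.9 114.7] [ 0.5487 -0.2314  0.046 ] [ 0.5485 -0.2286  0.03  ]
[   7  127   70   33 1701] [ 43.6 142.8] [ 0.4817 -0.0588  0.046 ] [ 0.4782 -0.0476  0.03  ]
[254 157  32  34 813] [269.3 174.4] [ 0.4976 -0.3213  0.046 ] [ 0.4949 -0.3228  0.03  ]
t 1.15 pos [ 0.4864 -0.302   0.2225] rpy [-1.7991e+02  8.0000e-02  1.1520e+01] open 0.0952 F [-0.9 -1.1 -0.2] shift units [ 0.0975 -0.0821  0.1531] rows 3.2
```

Emit:
arm_command --plan '[[[0.009,0.022,0,0,0,0],[0,0,0.06,0,0,0],[0,0,0.06,0,0,0],[0,0,0.06,0,0,0],[0,0,0,0,0,0]]]'

```text
time_s: 1.65
ee_pos: [0.4904, -0.3179, 0.0713]
tcp_rot: [-3.13, 0.011, 0.195]
wrist_force: [-0.4, -0.5, -0.6]
opening: 0.095
grasp_force: 0.0
```

Run:
```python
from h import *
go([.497,-.318,.023]);im=read_camera("wrist");cv2.imwrite("pics/w2.png",im[:,:,::-1])
```

```text
t 1.65 pos [ 0.4904 -0.3179  0.0713] rpy [-179.32    0.62   11.15] open 0.095 F [-0.4 -0.5 -0.6] shift units [0.0088 0.0024 0.0603] rows 1.0
```

View pics/w2.png

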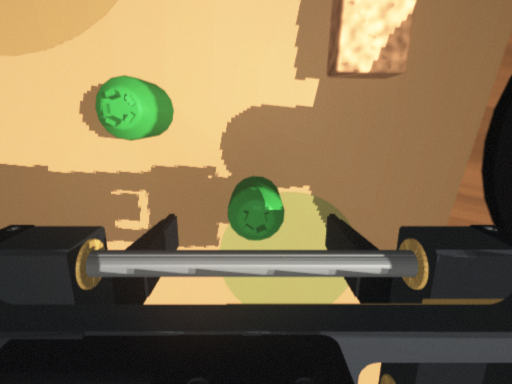

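The flacon is centred between the fingers at (256,208), with its stub at (257,220). I'll check x from the stub, then go.

Run:
```python
from h import *
p=camera_params("wrist")
for uv,z in [((257,218),.048),((135,106),.048)]: print(atz(0,uv,z,p).round(4))
go([.497,-.318,.023])
```

```text
[ 0.4985 -0.3224  0.048 ]
[ 0.555  -0.2348  0.048 ]
t 1.7 pos [ 0.4929 -0.3197  0.0758] rpy [-179.62    0.34   11.16] open 0.0952 F [ 1.2 -0.9  0.1] shift units [ 0.0058 -0.0006  0.066 ] rows 1.1
```

Emit:
arm_command --plan '[[[0.006,0,0.035,0,0,0],[0,0,0.031,0,0,0],[0,0,0,0,0,0],[0,0,0,0,0,0],[0,0,0,0,0,0]]]'

```text
time_s: 2.2
ee_pos: [0.5025, -0.3212, 0.0302]
tcp_rot: [3.138, -0.003, 0.196]
wrist_force: [-0.5, 0.7, 0.9]
opening: 0.0954
grasp_force: 0.0
```

Emit:
arm_command --plan '[[[0,0,0,0,0,0],[0,0,0,0,0,0],[0,0,0,0,0,0],[0,0,0,0,0,0],[0,0,0,0,0,0]]]' --grip 1 --newtons 15

```text
time_s: 2.7
ee_pos: [0.5008, -0.3195, 0.0269]
tcp_rot: [-3.142, 0.0, 0.196]
wrist_force: [0.7, -0.0, -1.2]
opening: 0.0605
grasp_force: 0.0
```

Emit:
arm_command --plan '[[[-0.003,0,0.004,0,0,0],[0,0,0,0,0,0],[0,0,0,0,0,0],[0,0,0,0,0,0],[0,0,0,0,0,0]]]'

```text
time_s: 3.2
ee_pos: [0.4985, -0.32, 0.0236]
tcp_rot: [-3.141, 0.0, 0.196]
wrist_force: [0.4, -0.4, -0.3]
opening: 0.0397
grasp_force: 15.0
```

Emit:
arm_command --plan '[[[0,0,0,0,0,0],[0,0,0,0,0,0],[0,0,0,0,0,0],[0,0,0,0,0,0],[0,0,0,0,0,0]]]'

```text
time_s: 3.7
ee_pos: [0.4985, -0.3201, 0.0237]
tcp_rot: [3.142, -0.0, 0.196]
wrist_force: [-0.2, -0.4, -1.0]
opening: 0.0396
grasp_force: 15.0
```

Emit:
arm_command --plan '[[[0,0,-0.03,0,0,0],[0,0,-0.06,0,0,0],[0,0,-0.06,0,0,0],[0,0,-0.06,0,0,0],[0,0,-0.06,0,0,0]]]' --newtons 25

```text
time_s: 4.2
ee_pos: [0.4982, -0.3198, 0.2416]
tcp_rot: [3.142, -0.0, 0.196]
wrist_force: [1.4, -0.2, -0.8]
opening: 0.0396
grasp_force: 25.0
```

Emit:
arm_command --plan '[[[0.0192,-0.0576,0,0,0,0],[0.0192,-0.0576,0,0,0,0],[0.0192,-0.0576,0,0,0,0],[0.0192,-0.0576,0,0,0,0],[0.0192,-0.0576,0,0,0,0]]]'

```text
time_s: 4.7
ee_pos: [0.5287, -0.0773, 0.2399]
tcp_rot: [3.141, -0.001, 0.196]
wrist_force: [0.5, 0.0, 0.0]
opening: 0.0392
grasp_force: 25.0
```

Emit:
arm_command --plan '[[[0.0192,-0.0576,0,0,0,0],[0.0192,-0.0576,0,0,0,0],[0.0192,-0.0576,0,0,0,0],[0.0192,-0.0576,0,0,0,0],[0.0192,-0.0576,0,0,0,0]]]'

```text
time_s: 5.2
ee_pos: [0.5591, 0.1639, 0.2398]
tcp_rot: [3.141, -0.0, 0.196]
wrist_force: [1.5, 0.7, 0.8]
opening: 0.0392
grasp_force: 25.0
```

Emit:
arm_command --plan '[[[0.0192,-0.0576,0,0,0,0],[0,0,0,0,0,0],[0,0,0,0,0,0],[0,0,0,0,0,0],[0,0,0,0,0,0]]]'

```text
time_s: 5.7
ee_pos: [0.5654, 0.2088, 0.2397]
tcp_rot: [3.141, 0.0, 0.194]
wrist_force: [-0.5, -0.2, -0.3]
opening: 0.0389
grasp_force: 25.0
```

Run:
```python
from h import *
go([.572,.2585,.21]);im=read_camera("wrist");cv2.imwrite("pics/w3.png",im[:,:,::-1])
p=camera_params("wrist");print(p['T'].round(4).tolist())
```

```text
t 5.7 pos [0.5654 0.2088 0.2397] rpy [179.99   0.    11.14] open 0.0389 F [-0.5 -0.2 -0.3] shift units [ 0.0201 -0.0594  0.0371] rows 1.2
[[0.1933, -0.9516, -0.2388, 0.6327], [-0.9811, -0.1874, -0.0476, 0.2217], [0.0006, 0.2435, -0.9699, 0.393], [0.0, 0.0, 0.0, 1.0]]
```

View pics/w3.png

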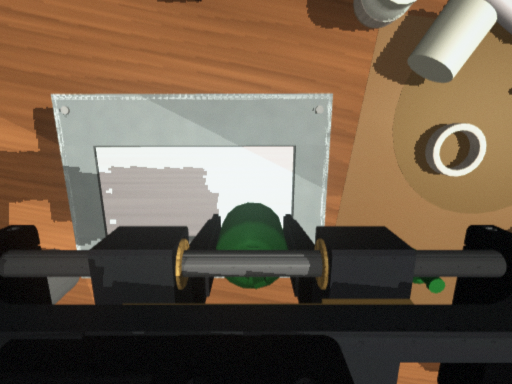

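The wrist view shows the flacon held at (252,245). The slot's far corners are at (95,147) and (295,147), and the box's far corners at (53,97) and (331,95). I'll check these against the estimate.

Run:
```python
from h import *
p=camera_params("wrist")
P=[atz(0,uv,.16,p)[:2] for uv in [(95,147),(295,147),(53,97),(331,95)]]
print(np.round(P,4).tolist(), np.linalg.norm(P[0]-P[1]),np.linalg.norm(P[2]-P[3]))
for a,b,o in ((P[0],P[1],.034),(P[2],P[3],.075)):
    y=(a-b)/np.linalg.norm(a-b);x=np.array([y[1],-y[0]]);print('yaw',np.degrees(np.arctan2(x[1],x[0])),'pad',(a+b)/2-o*x)
go([.572,.2585,.23])
```

```text
[[0.588, 0.3429], [0.6195, 0.1829], [0.6207, 0.3776], [0.6642, 0.1645]] 0.16315188251089302 0.21741098068969214
yaw 11.144351141533562 pad [0.57038574 0.25634074]
yaw 11.541204747939698 pad [0.56894531 0.25603808]
t 5.75 pos [0.5655 0.2087 0.2398] rpy [ 1.7999e+02 -1.0000e-02  1.1130e+01] open 0.0395 F [ 0.4 -0.1 -0.1] shift units [ 0.02   -0.0595  0.0122] rows 1.0
```

Emit:
arm_command --plan '[[[0.019,-0.058,0,0,0,0],[0,0,0.02,0,0,0],[0,0,0.02,0,0,0],[0,0,0.02,0,0,0],[0,0,0,0,0,0]]]'

```text
time_s: 6.25
ee_pos: [0.5692, 0.2566, 0.1872]
tcp_rot: [3.14, 0.007, 0.195]
wrist_force: [0.4, -0.2, -0.9]
opening: 0.0394
grasp_force: 25.0
```

Emit:
arm_command --plan '[[[0,0,0.02,0,0,0],[0,0,0.02,0,0,0],[0,0,0.02,0,0,0],[0,0,0.022,0,0,0],[0,0,0,0,0,0]]]'

```text
time_s: 6.75
ee_pos: [0.5696, 0.2577, 0.1221]
tcp_rot: [3.141, 0.005, 0.196]
wrist_force: [1.8, 0.9, -1.2]
opening: 0.0396
grasp_force: 25.0
```

Emit:
arm_command --plan '[[[0,0,0,0,0,0],[0,0,0,0,0,0],[0,0,0,0,0,0],[0,0,0,0,0,0],[0,0,0,0,0,0]]]'

```text
time_s: 7.25
ee_pos: [0.5715, 0.2586, 0.1266]
tcp_rot: [-3.141, -0.001, 0.196]
wrist_force: [1.9, 0.1, -0.4]
opening: 0.0393
grasp_force: 25.0
```

Run:
```python
from h import *
go([.571,.257,.126]);im=read_camera("side");cv2.imwrite("pics/s4.png",cv2.resize(im[200:384,120:340,::-1],None,fx=3,fy=3))
```

```text
t 7.25 pos [0.5715 0.2586 0.1266] rpy [-1.7999e+02 -5.0000e-02  1.1250e+01] open 0.0393 F [ 1.9  0.1 -0.4] shift units [-0.001   0.0019  0.0007] rows 0.0
```

View pics/s4.png

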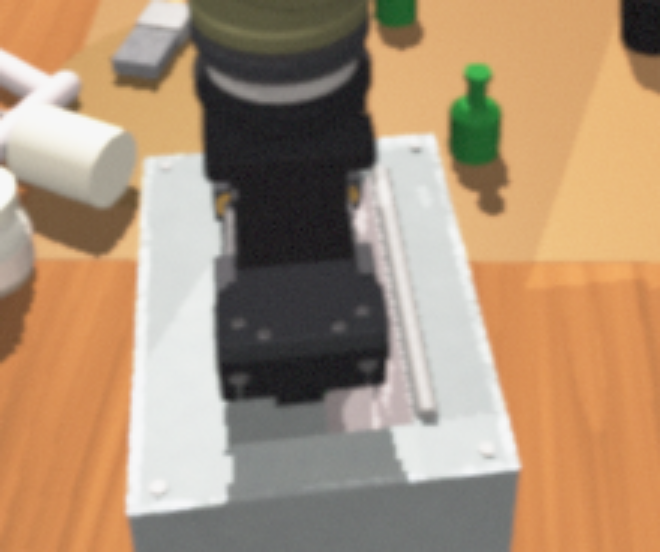

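The crop shows the gripper in the slot with the flap swung down, and the good flacon still standing at (475,130). I'll release.

Emit:
arm_command --plan '[[[0,0,0,0,0,0],[0,0,0,0,0,0],[0,0,0,0,0,0],[0,0,0,0,0,0],[0,0,0,0,0,0]]]' --grip 0

```text
time_s: 7.8
ee_pos: [0.5713, 0.2585, 0.1262]
tcp_rot: [-3.142, -0.0, 0.196]
wrist_force: [1.8, 0.1, 0.6]
opening: 0.0745
grasp_force: 1.1
```

Emit:
arm_command --plan '[[[0,0,0,0,0,0],[0,0,0,0,0,0],[0,0,0,0,0,0],[0,0,0,0,0,0],[0,0,0,0,0,0]]]'

```text
time_s: 8.3
ee_pos: [0.5712, 0.2585, 0.126]
tcp_rot: [3.142, 0.0, 0.196]
wrist_force: [2.0, 0.1, 1.9]
opening: 0.095
grasp_force: 1.1
```

Emit:
arm_command --plan '[[[0,0,0,0,0,0],[0,0,0,0,0,0],[0,0,-0.02,0,0,0],[0,0,-0.05,0,0,0],[0,0,-0.06,0,0,0]]]'

```text
time_s: 8.8
ee_pos: [0.5691, 0.2578, 0.229]
tcp_rot: [3.141, 0.007, 0.196]
wrist_force: [-0.5, 0.6, 0.1]
opening: 0.095
grasp_force: 0.0
```

Run:
```python
from h import *
go([.549,-.227,.23]);im=read_camera("side");im2=read_camera("wrist")
cv2.imwrite("pics/s5.png",np.hstack([im,im2])[:,112:912,::-1])
for s,c in greens(im): print(s,c,atz("side",c,.025).round(3))
```

```text
t 8.8 pos [0.5691 0.2578 0.229 ] rpy [179.95   0.41  11.24] open 0.095 F [-0.5  0.6  0.1] shift units [-1.428e-01  5.895e-01  3.000e-04] rows 9.7
[246, 189, 12, 19, 177] [251.7, 197.9] [ 0.547 -0.218  0.025]
[271, 223, 15, 31, 284] [278.1, 240.6] [ 0.478 -0.047  0.025]
```

View pics/s5.png

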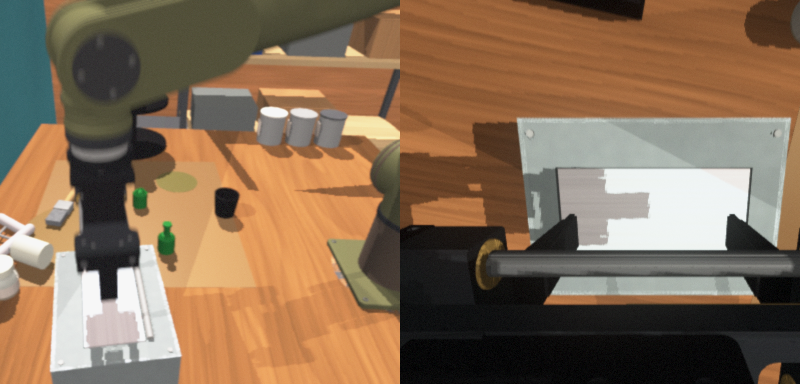

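The view shows the flap shut and the first flacon inside. The good one is unmoved at (0.478,-0.047). Next is the second broken one, at about (0.5505,-0.227).

Emit:
arm_command --plan '[[[-0.0141,0.059,0,0,0,0],[-0.0141,0.059,0,0,0,0],[-0.0141,0.059,0,0,0,0],[-0.0141,0.059,0,0,0,0],[-0.0141,0.059,0,0,0,0]]]'

```text
time_s: 9.4
ee_pos: [0.5608, 0.0144, 0.2304]
tcp_rot: [-3.141, 0.001, 0.197]
wrist_force: [0.4, 0.6, -0.5]
opening: 0.095
grasp_force: 0.0
```

Emit:
arm_command --plan '[[[-0.0141,0.059,0,0,0,0],[-0.0141,0.059,0,0,0,0],[-0.0141,0.059,0,0,0,0],[-0.0141,0.059,0,0,0,0],[-0.0141,0.059,0,0,0,0]]]'

```text
time_s: 9.9
ee_pos: [0.5516, -0.228, 0.2304]
tcp_rot: [-3.141, 0.001, 0.196]
wrist_force: [0.8, -0.6, 0.4]
opening: 0.0952
grasp_force: 0.0
```

Emit:
arm_command --plan '[[[0,0,0.05,0,0,0],[0,0,0.05,0,0,0],[0,0,0.05,0,0,0],[0,0,0,0,0,0],[0,0,0,0,0,0]]]'

```text
time_s: 10.4
ee_pos: [0.5522, -0.2261, 0.1102]
tcp_rot: [-3.14, 0.002, 0.196]
wrist_force: [0.1, -0.5, -0.1]
opening: 0.0946
grasp_force: 0.0
```

Run:
```python
from h import *
go([.5505,-.227,.023]);p=camera_params("wrist");im=read_camera("wrist");cv2.imwrite("pics/w6.png",im[:,:,::-1])
for s,c in greens(im,200): print(s,c,atz(0,c,.04,p).round(4))
```

```text
t 10.4 pos [ 0.5522 -0.2261  0.1102] rpy [-1.7992e+02  9.0000e-02  1.1250e+01] open 0.0946 F [ 0.1 -0.5 -0.1] shift units [-0.0021  0.0008  0.109 ] rows 1.7
```

View pics/w6.png

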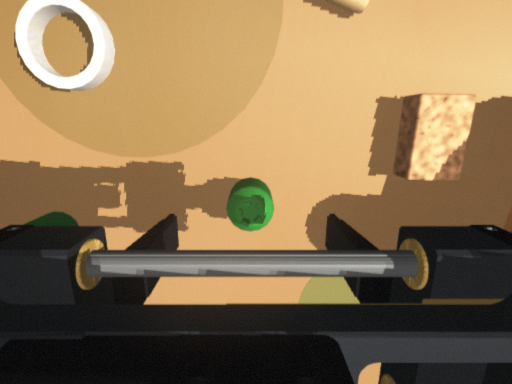

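It is centred at (250,204). Quick x check from the stub at (250,209).

Run:
```python
from h import *
p=camera_params("wrist");print(atz(0,(250,209),.049,p).round(4),atz(0,(250,204),.04,p).round(4))
```

```text
[ 0.5538 -0.2258  0.049 ] [ 0.5552 -0.2255  0.04  ]
```

Emit:
arm_command --plan '[[[-0.001,0,0.035,0,0,0],[0,0,0.035,0,0,0],[0,0,0.03,0,0,0],[0,0,0.008,0,0,0],[0,0,0,0,0,0]]]'

```text
time_s: 10.95
ee_pos: [0.5528, -0.2269, 0.0251]
tcp_rot: [3.141, -0.001, 0.196]
wrist_force: [1.5, -0.6, -0.5]
opening: 0.0947
grasp_force: 0.0
```

Emit:
arm_command --plan '[[[0,0,0.002,0,0,0],[0,0,0,0,0,0],[0,0,0,0,0,0],[0,0,0,0,0,0],[0,0,0,0,0,0]]]' --grip 1 --newtons 15

```text
time_s: 11.45
ee_pos: [0.552, -0.2267, 0.0225]
tcp_rot: [3.141, -0.0, 0.196]
wrist_force: [0.4, -0.5, -0.5]
opening: 0.0602
grasp_force: 0.0
```

Emit:
arm_command --plan '[[[0,0,0,0,0,0],[0,0,0,0,0,0],[0,0,0,0,0,0],[0,0,0,0,0,0],[0,0,0,0,0,0]]]'

```text
time_s: 11.95
ee_pos: [0.5518, -0.2265, 0.022]
tcp_rot: [-3.141, 0.0, 0.196]
wrist_force: [-0.3, 1.3, 0.2]
opening: 0.0396
grasp_force: 15.0
```

Emit:
arm_command --plan '[[[0,0,0,0,0,0],[0,0,0,0,0,0],[0,0,0,0,0,0],[0,0,0,0,0,0],[0,0,0,0,0,0]]]' --newtons 25

```text
time_s: 12.45
ee_pos: [0.5518, -0.2266, 0.022]
tcp_rot: [3.142, 0.0, 0.196]
wrist_force: [-0.2, 0.3, 0.7]
opening: 0.0397
grasp_force: 25.0
```

Emit:
arm_command --plan '[[[0,0,-0.03,0,0,0],[0,0,-0.06,0,0,0],[0,0,-0.06,0,0,0],[0,0,-0.06,0,0,0],[0,0,-0.06,0,0,0]]]'

```text
time_s: 12.95
ee_pos: [0.5515, -0.2265, 0.2399]
tcp_rot: [3.141, -0.0, 0.196]
wrist_force: [0.5, -0.3, -0.7]
opening: 0.0395
grasp_force: 25.0
```

Emit:
arm_command --plan '[[[0.0142,-0.059,0,0,0,0],[0.0142,-0.059,0,0,0,0],[0.0142,-0.059,0,0,0,0],[0.0142,-0.059,0,0,0,0],[0.0142,-0.059,0,0,0,0]]]'

```text
time_s: 13.45
ee_pos: [0.5613, 0.0177, 0.2381]
tcp_rot: [3.141, -0.001, 0.196]
wrist_force: [1.0, 0.5, -0.6]
opening: 0.0396
grasp_force: 25.0
```

Emit:
arm_command --plan '[[[0.0142,-0.059,0,0,0,0],[0.0142,-0.059,0,0,0,0],[0.0142,-0.059,0,0,0,0],[0.0142,-0.059,0,0,0,0],[0.0142,-0.059,0,0,0,0]]]'

```text
time_s: 13.95
ee_pos: [0.571, 0.2605, 0.238]
tcp_rot: [3.141, -0.0, 0.196]
wrist_force: [0.2, -0.8, -0.5]
opening: 0.0397
grasp_force: 25.0
```

Emit:
arm_command --plan '[[[0,0,0,0,0,0],[0,0,0,0,0,0],[0,0,0,0,0,0],[0,0,0,0,0,0],[0,0,0,0,0,0]]]'

```text
time_s: 14.45
ee_pos: [0.5715, 0.2573, 0.2382]
tcp_rot: [3.142, -0.0, 0.194]
wrist_force: [-0.0, -0.0, -0.3]
opening: 0.0398
grasp_force: 25.0
```

Run:
```python
from h import *
go([.5715,.258,.125])
```

```text
t 14.45 pos [0.5715 0.2573 0.2382] rpy [ 1.800e+02 -1.000e-02  1.114e+01] open 0.0398 F [-0.  -0.  -0.3] shift units [ 0.0002 -0.0009  0.1414] rows 2.3
```

Emit:
arm_command --plan '[[[0,0,0.02,0,0,0],[0,0,0.02,0,0,0],[0,0,0.02,0,0,0],[0,0,0.02,0,0,0],[0,0,0.02,0,0,0]]]'

```text
time_s: 14.95
ee_pos: [0.5718, 0.2587, 0.1575]
tcp_rot: [-3.141, -0.002, 0.196]
wrist_force: [0.8, 0.0, 4.5]
opening: 0.0396
grasp_force: 25.0
```

Emit:
arm_command --plan '[[[0,0,0.02,0,0,0],[0,0,0.021,0,0,0],[0,0,0,0,0,0],[0,0,0,0,0,0],[0,0,0,0,0,0]]]'

```text
time_s: 15.45
ee_pos: [0.5717, 0.2586, 0.1255]
tcp_rot: [3.142, -0.001, 0.196]
wrist_force: [3.0, 0.7, -0.7]
opening: 0.0399
grasp_force: 25.0
```

Emit:
arm_command --plan '[[[0,0,0,0,0,0],[0,0,0,0,0,0],[0,0,0,0,0,0],[0,0,0,0,0,0],[0,0,0,0,0,0]]]' --grip 0

```text
time_s: 15.95
ee_pos: [0.5714, 0.2586, 0.1256]
tcp_rot: [-3.141, -0.001, 0.196]
wrist_force: [1.8, -0.0, 2.0]
opening: 0.0745
grasp_force: 1.1
```

Emit:
arm_command --plan '[[[0,0,0,0,0,0],[0,0,0,0,0,0],[0,0,0,0,0,0],[0,0,0,0,0,0],[0,0,0,0,0,0]]]'

```text
time_s: 16.45
ee_pos: [0.5712, 0.2585, 0.1252]
tcp_rot: [3.142, 0.0, 0.196]
wrist_force: [1.3, 1.1, 2.4]
opening: 0.0949
grasp_force: 1.1
```

Emit:
arm_command --plan '[[[0,0,0,0,0,0],[0,0,-0.03,0,0,0],[0,0,-0.05,0,0,0],[0,0,-0.06,0,0,0],[0,0,-0.05,0,0,0]]]'

```text
time_s: 16.95
ee_pos: [0.5705, 0.2583, 0.2787]
tcp_rot: [3.141, 0.002, 0.196]
wrist_force: [1.4, -0.1, 0.0]
opening: 0.0953
grasp_force: 0.0
```

Emit:
arm_command --plan '[[[0,0,0,0,0,0],[0,0,0,0,0,0],[0,0,0,0,0,0],[0,0,0,0,0,0],[0,0,0,0,0,0]]]'

```text
time_s: 17.45
ee_pos: [0.5704, 0.2582, 0.2751]
tcp_rot: [3.141, 0.004, 0.196]
wrist_force: [0.3, -0.2, -0.5]
opening: 0.0953
grasp_force: 0.0
```

Run:
```python
from h import *
go([.549,-.227,.23]);im=read_camera("side");im2=read_camera("wrist")
cv2.imwrite("pics/s7.png",np.hstack([im,im2])[:,112:912,::-1])
for s,c in greens(im): print(s,c,atz("side",c,.025).round(3))
```

```text
t 17.45 pos [0.5704 0.2582 0.2751] rpy [179.97   0.21  11.24] open 0.0953 F [ 0.3 -0.2 -0.5] shift units [-0.1444  0.5896  0.0571] rows 9.8
[243, 54, 13, 35, 283] [247.7, 72.0] [ 0.632 -1.371  0.025]
[271, 223, 15, 31, 285] [278.2, 240.6] [ 0.478 -0.047  0.025]
```

View pics/s7.png

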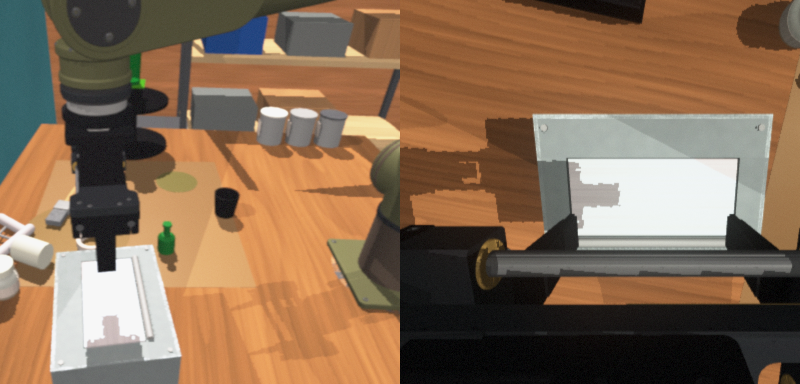

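The view shows both broken flacons gone from the bench, the flap shut, the gripper clear of everything, and the good flacon unmoved at (166,240).

```bash
python3 -c "from station import *;print(finish_job())"
```

```text
the job is handed in; nothing more can be done
None
```

I dropped both broken flacons into the scrap box and handed the job in at about 17.5 s of the 72 s allowed; the flap is shut and the good flacon still stands where it was. `finish_job` returned no verdict.

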